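# Find the loose bearing cap on the countershaft and hold it open

## Robot

A 6-joint arm with a two-finger parallel gripper is mounted at the origin on the work surface. World frame = base frame: x ahead of the robot, y to its left, z up, the work surface at z = 0. Lengths are in m, angles in rad, forces in N, time in s.
With the tool pointing down it reaches from about 0.225 to 0.875 m from the base axis. Payload 3.4 kg.
Tool frame: the origin (TCP) lies at the very end of the fingers, on their centre line; the grasp point (between the pads) lies 19 mm behind it; z points along the fingers, y is the line along which they close (so a half turn about z gives the same grasp; the last joint's range is limited). The gripper opens to 85 mm and grips with 20 to 120 N. Pads are 22 mm wide; open, the fingers measure 114 mm over their backs; the gripper's body (76 mm by 85 mm) begins 54 mm behind the grasp point. The pads swing forward as they close: fully open they stand 13 mm farther back than shut.
Start: joints at [1.098, 0.276, 1.505, -0, 1.361, -0.121], TCP at [0.198, 0.54, 0.231] pointing down, gripper open.
Joint ranges: [-2.89, 2.89], [-0.75, 2.08], [0.22, 2.7], [-1.18, 4.32], [0.11, 2.71], [-2.7, 2.7]. Speed limits (rad/s): [2.57, 2.57, 3.14, 3.14, 3.14, 3.14].

## Interface

Orientations are given as a unit quaternion [w, x, y, z].
In Python, from rig import manip, eyes gives the robot as it stands.
- The arm moves only by the tool servo_tool, never from a script. Its argument "series" is text: rows parted by semicolons, each of 7 numbers parted by spaces: the shift along the tool's x, y, z in m, then the turn, a rotation vector about the tool's x, y, z in degrees, then the closure, from 0 (fully open) to 1 (shut). In form: dx dy dz ax ay az fingers; .... A call has 1 to 5 rows; each row is the pose to reach, as a shift and turn from the pose commanded when the call began, along the tool's axes at that moment; what a row does not reach only later rows make up. A row lasts 1/10 s, in which the tool goes at most 50 mm and 8.59 degrees, less where a joint would pass 70% of its speed; a pose out of reach is approached as far as the arm can. A call with a gripper value outside its range is refused whole. The fingers move at their own pace and stop on an object; "squeeze" is the grip in N (left out, the last holds). Time passes only in rows, so rows that repeat a pose let the fingers close. It gives the time, the measured TCP pose, the force, the opening and the grip force at its end, in the units of the state.
- manip.get_state(): the state, without advancing time (a new reading comes with each control period).
- eyes.get_image(name): name is "side" or "top" or "wrist"; returns the picture (400x640x3 uint8, red, green, blue); there is no depth.
- eyes.camera_info(name): a dict with "fx", "fy", "cx", "cy" (pixels), "dist" ([k1, k2, p1, p2, k3] as OpenCV has them; the pictures are not rectified), "eye" and "orientation" of the camera in the world. Camera axes: x right, y down, z forward; pixel columns grow to the right and rows downward; lengths in m; the calibration is good to about 2 mm. A picture is of the moment at which its call begins: read the wrist's pose just before it. camera_info takes no time and is no camera call; for the wrist camera it gives the pose at the moment of the call.
- manip.sign_off(): hands the job in; it is judged then, once.
The state is a dict: "clock": time; "qpos": joint angles; "qd": joint speeds; "effort": joint torques, N m; "position": TCP position; "ee_rot": TCP orientation; "contact_force": force on the tool from outside, world axes, zero at the start; "moment": the same for the moment, N m; "width": finger opening in m; "gripper_force": force on a finger pad.
Only numpy, scipy, OpenCV 4.12 (cv2) and the standard library are available. Lean on these libraries where they do the work, as an engineer would, in place of code of your own. Each camera call takes 0.05 s, during which the arm holds its last target. There are 200 camera calls.

## Task

One of the three bearing caps on this countershaft stand has a loose bolt: slide the grille guard along its rails towards the pulley until its catch snaps in at the end, then tap down on the bolt heads with the fingertips until you find the one that gives. Lift that cap by its bail well open, at least 45 degrees, and finish still holding it up there by the bail (it falls shut by itself), with the guard still parked in its catch. Leave the other things on and around the stand where they are.

Things in the scene. Friction and masses are not known exactly. Their poses are not given: they have to be found in the camera images.
- machine: countershaft stand, bolted down: green bed 275 x 800 mm, 25 mm thick, with a motor (84 mm across, -y end), a 24 mm shaft, three bearings in a row and a grooved pulley (+y end). Origin: on the bench, under the shaft at the middle bearing. y runs along the shaft from motor to pulley, x across, away from the robot (stand turned up to 12 degrees), z up. Shaft axis 70 mm above the bench
- guard (a joint): bar grille guard (250 x 170 mm, top 161 mm above the bench) sliding along the machine's +y, m: 0 = over the bearings, 0.285 = parked at its stop; starts at 0 to 0.05. Runs with 1.5 N friction; from 0.271 on a sprung ball catch resists with some 7 N more, then snaps in past 0.279 and draws it to the stop; 8 N or so brings it back. Parked, its near end is 65 mm past bolt 3
- guard_handle (a point): middle of the guard's handle: a round steel bar 11 mm thick, 60 mm long, lying along the machine's x, on two posts, its axis 194 mm above the bench and 32 mm above its foot plate (90 x 24 mm). It moves with the guard; push it from the side or grip it from above across the machine's y
- head_1 (a point): centre of the top of the hex bolt head of bearing 1 (nearest the motor): 24 mm across, on a 29 mm washer and a rubber bush, at the front (robot side) of the cap, 46 mm in front of the shaft axis, 100 mm above the bench. Bearings are 75 mm apart along the machine's y
- bolt_1 (a joint): how far bolt 1 is pushed down, m; 0 = at rest. A tight bolt does not move when tapped (under 1 mm). The loose one looks the same and stands as high, but sinks 5 mm under a light push (2 N to begin, 4 N at 5 mm, then hard) and springs back. Exactly one of the three is loose; which one changes
- cap_1 (a joint): angle of hinged cap 1, rad: 0 = shut; grows as its front lifts and swings back, away from the robot; stop at 1.05. Hinge axis along the machine's y, 46 mm behind the shaft axis, 72 mm above the bench. Grey half-round cap 50 mm wide, 0.4 to 0.75 kg, crown 101 mm above the bench; falls shut from any angle. A tight bolt holds it down; with a loose bolt it lifts, bolt and all
- bail_1 (a point): lifting bail of cap 1, part of it: a round steel bar 10 mm thick along the machine's y on two 8 mm posts 48 mm apart, 33 mm above the crown. Origin: middle of the bar, 10 mm in front of the shaft axis, 134 mm above the bench, 56 mm in front of and 62 mm above the hinge axis when shut. Gripped from above across the machine's x, the bar turns between the fingers
- head_2 (a point): centre of the top of the hex bolt head of bearing 2 (the middle one): 24 mm across, on a 29 mm washer and a rubber bush, at the front (robot side) of the cap, 46 mm in front of the shaft axis, 100 mm above the bench. Bearings are 75 mm apart along the machine's y
- bolt_2 (a joint): how far bolt 2 is pushed down, m; 0 = at rest. A tight bolt does not move when tapped (under 1 mm). The loose one looks the same and stands as high, but sinks 5 mm under a light push (2 N to begin, 4 N at 5 mm, then hard) and springs back. Exactly one of the three is loose; which one changes
- cap_2 (a joint): angle of hinged cap 2, rad: 0 = shut; grows as its front lifts and swings back, away from the robot; stop at 1.05. Hinge axis along the machine's y, 46 mm behind the shaft axis, 72 mm above the bench. Grey half-round cap 50 mm wide, 0.4 to 0.75 kg, crown 101 mm above the bench; falls shut from any angle. A tight bolt holds it down; with a loose bolt it lifts, bolt and all
- bail_2 (a point): lifting bail of cap 2, part of it: a round steel bar 10 mm thick along the machine's y on two 8 mm posts 48 mm apart, 33 mm above the crown. Origin: middle of the bar, 10 mm in front of the shaft axis, 134 mm above the bench, 56 mm in front of and 62 mm above the hinge axis when shut. Gripped from above across the machine's x, the bar turns between the fingers
- head_3 (a point): centre of the top of the hex bolt head of bearing 3 (nearest the pulley): 24 mm across, on a 29 mm washer and a rubber bush, at the front (robot side) of the cap, 46 mm in front of the shaft axis, 100 mm above the bench. Bearings are 75 mm apart along the machine's y
- bolt_3 (a joint): how far bolt 3 is pushed down, m; 0 = at rest. A tight bolt does not move when tapped (under 1 mm). The loose one looks the same and stands as high, but sinks 5 mm under a light push (2 N to begin, 4 N at 5 mm, then hard) and springs back. Exactly one of the three is loose; which one changes
- cap_3 (a joint): angle of hinged cap 3, rad: 0 = shut; grows as its front lifts and swings back, away from the robot; stop at 1.05. Hinge axis along the machine's y, 46 mm behind the shaft axis, 72 mm above the bench. Grey half-round cap 50 mm wide, 0.4 to 0.75 kg, crown 101 mm above the bench; falls shut from any angle. A tight bolt holds it down; with a loose bolt it lifts, bolt and all
- bail_3 (a point): lifting bail of cap 3, part of it: a round steel bar 10 mm thick along the machine's y on two 8 mm posts 48 mm apart, 33 mm above the crown. Origin: middle of the bar, 10 mm in front of the shaft axis, 134 mm above the bench, 56 mm in front of and 62 mm above the hinge axis when shut. Gripped from above across the machine's x, the bar turns between the fingers
- screwdriver: bystander: screwdriver with wooden handle, 200 mm, lying lengthwise on the front apron of the bed. Origin about its middle
- spanner: bystander: steel spanner, 170 mm, lying lengthwise on the front apron of the bed. Origin about its middle
- bearing: bystander: spare ball bearing, a steel ring 52 mm across, 15 mm high, lying on the front apron of the bed. Origin: centre of its underside
- grease_tin: bystander: tin 48 mm across, 42 mm high, standing on the front apron of the bed. Origin: centre of its underside
- oil_bottle: bystander: grey bottle 52 mm across, 130 mm high, standing behind the bed. Origin: centre of its underside
- hammer: bystander: hammer, 260 mm, lying behind the bed. Origin about its middle
- pulley: bystander: spare aluminium pulley 72 mm across, 30 mm high, lying on the bench to the left of the machine. Origin: centre of its underside

How it is judged:
By the outcome, as a careful person would: the job done as asked, in the order asked, and still so for the second after the job is handed in, while the arm keeps its last pose, push and grip.
It also fails if it takes over 64 s, if anything falls off the work surface, if the arm or the gripper's body presses on something with over 40 N, if the wrist force passes 120 N, or if a joint passes its speed limit or range.

## Working session

There is one attempt and no reset: what is moved stays moved. The work goes in short steps, Python scripts to look and compute and a tool call to move; the robot and the scene stay as the last step left them, time stands still between calls to the robot, and variables do not carry over. Pictures are saved under pics/ and viewed, at most 10 in all, crops included, and the job is handed in when it is done.

Besides the shell and the picture viewer there is one more tool, called after "Call:" as name(argument=value, ...), one argument or row to a line, values as JSON. servo_tool: Moves the arm, as the interface text tells. Its arguments: {"type":"object","properties":{"series":{"type":"string"},"squeeze":{"type":"number"}},"required":["series"]}

```bash
mkdir -p pics; python3 - <<'E'
from rig import manip, eyes
import cv2
s=manip.get_state(); print({k:s[k] for k in('clock','position','ee_rot','width','contact_force')})
for n in('top','side'):
    c=eyes.camera_info(n); print(n,c)
    cv2.imwrite(f'pics/{n}0.png',eyes.get_image(n)[:,:,::-1])
E
```

```text
{'clock': 0.0, 'position': array([0.19790306, 0.53929158, 0.2304387 ]), 'ee_rot': array([-2.69271499e-04,  1.75019740e-01,  9.84564487e-01, -8.87958800e-04]), 'width': 0.08577396623594635, 'contact_force': array([ 0.55654128, -0.07462744, -0.08145352])}
top {'fx': 514.6811739539248, 'fy': 514.6811739539248, 'cx': 325.04830023273746, 'cy': 196.6369570124495, 'dist': array([0.04884674, 0.        , 0.        , 0.        , 0.        ]), 'eye': array([0.29290331, 0.09176852, 1.43338011]), 'orientation': array([ 0.07076434, -0.70261746,  0.70472191, -0.06847002])}
side {'fx': 361.0119988674887, 'fy': 361.0119988674887, 'cx': 316.6223323432138, 'cy': 200.34064643689584, 'dist': array([-0.05588313,  0.        ,  0.        ,  0.        ,  0.        ]), 'eye': array([ 0.1726637 , -0.66851911,  0.97343257]), 'orientation': array([-0.37823812,  0.89347303, -0.22023686,  0.10068564])}
```

View pics/top0.png

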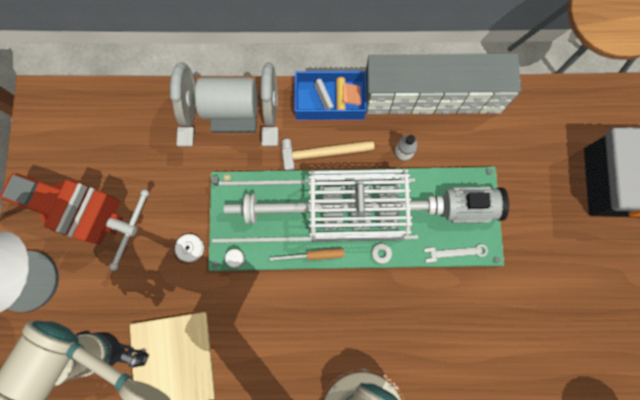

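View pics/side0.png

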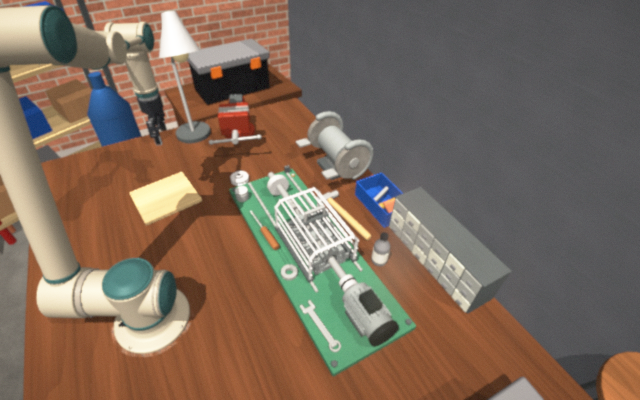

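The top view shows the green bed at cols 209–503, rows 168–271. The pulley is on the left (col 248), the motor on the right (col 475), and the guard at cols 308–410 with its handle near (361,197). The side view agrees.

```bash
cat >h.py <<'E'
from rig import manip, eyes
import cv2, numpy as np
from scipy.spatial.transform import Rotation as R
def rot(q): return R.from_quat([q[1],q[2],q[3],q[0]])
def ray(c,px):
    K=np.array([[c['fx'],0,c['cx']],[0,c['fy'],c['cy']],[0,0,1]])
    u=cv2.undistortPoints(np.float64(px).reshape(-1,1,2),K,np.array(c['dist'])).reshape(-1,2)
    return rot(c['orientation']).apply(np.c_[u,np.ones(len(u))])
def plane(c,px,z):
    d=ray(c,px); return c['eye']+d*((z-c['eye'][2])/d[:,2])[:,None]
def proj(c,p):
    K=np.array([[c['fx'],0,c['cx']],[0,c['fy'],c['cy']],[0,0,1]])
    r=rot(c['orientation']).inv(); return cv2.projectPoints(np.float64(p).reshape(-1,1,3),r.as_rotvec(),r.apply(-np.array(c['eye'])),K,np.array(c['dist']))[0].reshape(-1,2)
E
python3 - <<'E'
from h import *
im=cv2.imread('pics/top0.png'); c=eyes.camera_info('top')
hsv=cv2.cvtColor(im,cv2.COLOR_BGR2HSV)
m=cv2.inRange(hsv,(55,80,60),(90,255,255)); m[:,:190]=0;m[:150]=0;m[290:]=0
n,l,st,_=cv2.connectedComponentsWithStats(m); 
k=cv2.convexHull(np.argwhere(np.isin(l,[i for i in range(1,n) if st[i,4]>150]))[:,::-1].astype(np.float32)).reshape(-1,2)
P=plane(c,k,0.025)[:,:2].astype(np.float32)
r=cv2.minAreaRect(P); print(r); print(cv2.boxPoints(r))
# handle dark shaft etc
crop=im[160:280,200:520]; cv2.imwrite('pics/crop.png',cv2.resize(crop,(800,300),interpolation=cv2.INTER_CUBIC)[:, :])
cs=eyes.camera_info('side')
s=cv2.imread('pics/side0.png')[170:290,250:410]
a=cv2.resize(im[160:250,300:420],None,fx=3.3,fy=3.3,interpolation=cv2.INTER_CUBIC); b=cv2.resize(s,None,fx=2.5,fy=2.5,interpolation=cv2.INTER_CUBIC)
o=np.zeros((600,800,3),np.uint8); o[:300,:800]=cv2.resize(crop,(800,300),interpolation=cv2.INTER_CUBIC)
o[300:300+a.shape[0],:a.shape[1]]=a; o[300:300+b.shape[0],400:400+b.shape[1]]=b
cv2.imwrite('pics/comb.png',o)
E
```

```text
((0.5157033205032349, 0.016360461711883545), (0.2734173834323883, 0.7949464321136475), 0.8899323344230652)
[[ 0.3728377   0.41166243]
 [ 0.38518456 -0.3831881 ]
 [ 0.658569   -0.3789415 ]
 [ 0.6462221   0.41590902]]
```

View pics/comb.png

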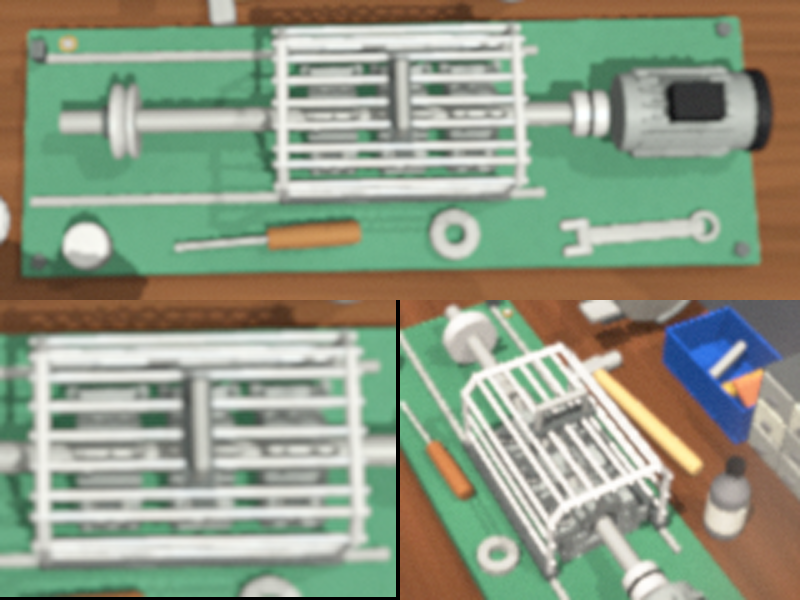

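The crops show the handle bar centre at about (361,198) in the top image. The bar runs along x between rows 184 and 214. The shaft centreline passes through (280,207.8) and (419,205.2).

```bash
cat >>h.py <<'E'
YAW=np.radians(0.89)
def tool(target, yaw_deg, s=None):
    """shift in current tool axes to reach target TCP pointing down with tool y at yaw_deg from world y; turn vec deg"""
    s=s or manip.get_state(); r=rot(s['ee_rot'])
    a=np.radians(yaw_deg); y=np.array([-np.sin(a),np.cos(a),0]); z=np.array([0,0,-1.]); x=np.cross(y,z)
    rt=R.from_matrix(np.c_[x,y,z])
    return r.inv().apply(np.array(target)-s['position']).round(4), (r.inv()*rt).as_rotvec(degrees=True).round(2)
E
python3 - <<'E'
from h import *
c=eyes.camera_info('top'); cs=eyes.camera_info('side')
print('shaft',plane(c,[[280,207.8],[419.2,205.2]],0.07))
H=plane(c,[[360.9,197.9],[360.9,184],[360.9,214]],0.1995); print('handle',H)
print('handle in side px',proj(cs,H), 'TCP target', tool([H[0,0],H[0,1],.24],0.9))
im=cv2.imread('pics/top0.png')
# end of shaft/pulley, motor for y check
print('guard corners',plane(c,[[308,172],[410,171],[312,235],[410,238]],.161))
E
```

```text
shaft [[ 0.53513644  0.21708813  0.07      ]
 [ 0.54104387 -0.15700333  0.07      ]]
handle [[0.53603053 0.00790717 0.1995    ]
 [0.57081883 0.00734318 0.1995    ]
 [0.49620344 0.00856058 0.1995    ]]
handle in side px [[314.20932748 208.56418102]
 [324.38496809 204.97255716]
 [302.28887245 212.76865897]] TCP target (array([-0.5005, -0.3824, -0.0089]), array([ -0.09,  -0.03, -21.06]))
guard corners [[ 0.6112555   0.13880181  0.161     ]
 [ 0.61287587 -0.12047415  0.161     ]
 [ 0.4501118   0.12824071  0.161     ]
 [ 0.44202959 -0.11446722  0.161     ]]
```

Call:
servo_tool(
  series="-0.035 -0.027 -0.005 0 0 -5 0; -0.07 -0.054 -0.009 0 0 -10 0; -0.105 -0.081 -0.009 0 0 -15 0; -0.14 -0.108 -0.009 0 0 -21 0; -0.18 -0.137 -0.009 0 0 -21 0",
)

```text
clock: 0.6
position: [0.3201, 0.3478, 0.24]
ee_rot: [-0.0, -0.009, 1.0, 0.0]
contact_force: [1.2, -0.7, -0.1]
width: 0.0855
gripper_force: 0.0
```

```bash
python3 - <<'E'
from h import *
print(tool([.536,.008,.24],0.9))
E
```

```text
(array([-0.2099, -0.3436, -0.    ]), array([ 0.  , -0.02,  0.11]))
```

Call:
servo_tool(
  series="-0.021 -0.034 0 0 0 0 0; -0.042 -0.069 0 0 0 0 0; -0.063 -0.103 0 0 0 0 0; -0.084 -0.138 0 0 0 0 0; -0.105 -0.172 0 0 0 0 0",
)

```text
clock: 1.1
position: [0.4278, 0.1771, 0.2401]
ee_rot: [-0.0, -0.007, 1.0, 0.0]
contact_force: [1.5, 0.4, 0.0]
width: 0.0857
gripper_force: 0.0
```

Call:
servo_tool(
  series="-0.021 -0.034 0 0 0 0 0; -0.042 -0.069 0 0 0 0 0; -0.063 -0.103 0 0 0 0 0; -0.09 -0.145 0 0 0 0 0; -0.105 -0.172 0 0 0 0 0",
)

```text
clock: 1.6
position: [0.5365, 0.0054, 0.2398]
ee_rot: [0.0, -0.007, 1.0, -0.0]
contact_force: [1.1, -0.1, -0.1]
width: 0.0858
gripper_force: 0.0
```

Call:
servo_tool(
  series="0 0 0 0 0 0 0; 0 0 0 0 0 0 0",
)

```text
clock: 1.8
position: [0.5346, 0.008, 0.2395]
ee_rot: [-0.001, -0.007, 1.0, 0.0]
contact_force: [-1.0, 0.3, -0.3]
width: 0.0852
gripper_force: 0.0
```

```bash
python3 - <<'E'
from h import *
s=manip.get_state(); print(s['position'],s['contact_force'])
c=eyes.camera_info('wrist'); print(c)
cv2.imwrite('pics/w1.png',eyes.get_image('wrist')[:,:,::-1])
print(proj(c,[[.536,.008,.194],[.566,.008,.194],[.506,.008,.194]]))
E
```

```text
[0.53458897 0.00796967 0.23954301] [-1.00588721  0.33454242 -0.27677357]
{'fx': 355.7203847950435, 'fy': 355.7203847950435, 'cx': 320.47785698129616, 'cy': 206.66141472989636, 'dist': array([-0.08255012,  0.        ,  0.        ,  0.        ,  0.        ]), 'eye': array([0.45418446, 0.00620085, 0.38313167]), 'orientation': array([0.10905236, 0.69405101, 0.70277063, 0.11186698])}
[[321.12306033 240.39423497]
 [320.45859142 285.9710288 ]
 [321.8511747  190.20500205]]
```

View pics/w1.png

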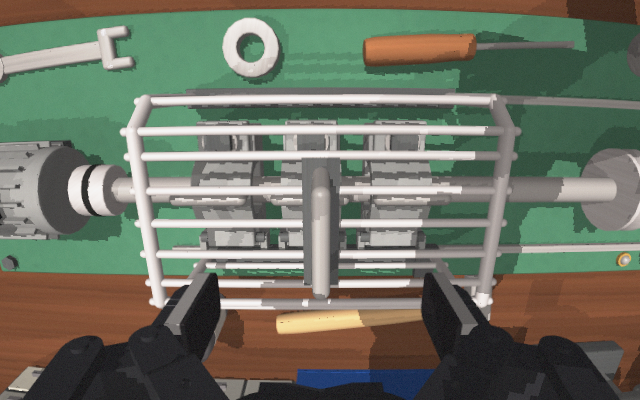

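The wrist view shows the handle bar at col 320, rows 188–298. That matches the predicted (321,240) to within about 2 px, and the pads straddle it. I'll go down and grip.

Call:
servo_tool(
  series="0 0 0.03 0 0 0 0; 0 0 0.06 0 0 0 0; 0 0 0.064 0 0 0 0.5; 0 0 0.064 0 0 0 1; 0 0 0.064 0 0 0 1",
  squeeze=40,
)

```text
clock: 2.35
position: [0.5357, 0.0089, 0.1777]
ee_rot: [0.001, -0.008, 1.0, -0.0]
contact_force: [-0.4, -0.7, -0.2]
width: 0.0439
gripper_force: 0.0
```

Call:
servo_tool(
  series="0 0 0 0 0 0 1; 0 0 0 0 0 0 1; 0 0 0 0 0 0 1; 0 0 0 0 0 0 1; 0 0 0 0 0 0 1",
)

```text
clock: 2.85
position: [0.5357, 0.0082, 0.1776]
ee_rot: [0.001, -0.007, 1.0, -0.0]
contact_force: [-1.5, 0.4, 5.6]
width: 0.0095
gripper_force: 39.2
```

Call:
servo_tool(
  series="0 0.02 0 0 0 0 1; 0 0.05 0 0 0 0 1; 0 0.08 0 0 0 0 1; 0 0.11 0 0 0 0 1; 0 0.14 0 0 0 0 1",
)

```text
clock: 3.35
position: [0.5336, 0.1481, 0.1776]
ee_rot: [0.001, -0.007, 1.0, -0.001]
contact_force: [1.9, -3.6, 6.0]
width: 0.01
gripper_force: 39.5
```

Call:
servo_tool(
  series="0 0.025 0 0 0 0 1; 0 0.045 0 0 0 0 1; 0 0.06 0 0 0 0 1; 0 0.075 0 0 0 0 1; 0 0.085 0 0 0 0 1",
)

```text
clock: 3.85
position: [0.5324, 0.2338, 0.1776]
ee_rot: [0.001, -0.008, 1.0, -0.0]
contact_force: [0.1, -2.2, 5.1]
width: 0.0096
gripper_force: 39.6
```

```bash
python3 - <<'E'
from h import *
s=manip.get_state(); print(s['position'],s['contact_force'],s['clock'])
c=eyes.camera_info('top'); im=eyes.get_image('top')[:,:,::-1]; 
s_=eyes.camera_info('wrist'); w=eyes.get_image('wrist')[:,:,::-1]
o=np.zeros((600,800,3),np.uint8); o[:300]=cv2.resize(im[160:280,200:520],(800,300),interpolation=cv2.INTER_CUBIC)
o[300:,:480]=cv2.resize(w,(480,300)); cv2.imwrite('pics/c2.png',o)
E
```

```text
[0.53235581 0.23382839 0.17762533] [ 0.1150259  -2.21464724  5.08892441] 3.85
```

View pics/c2.png

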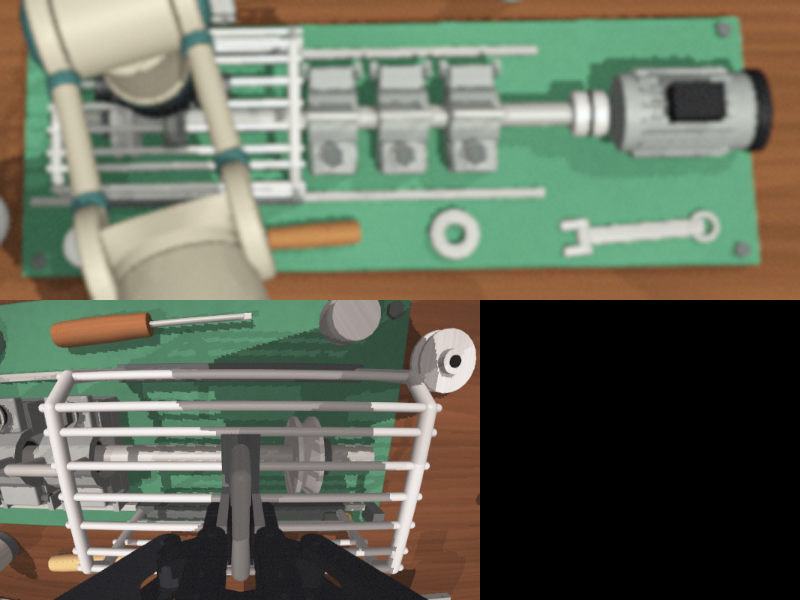

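The guard follows the gripper. The three bolt heads are now visible in the top image at about (333,222), (361,222) and (389,221). I'll keep going, slowly.

Call:
servo_tool(
  series="0 0.008 0 0 0 0 1; 0 0.016 0 0 0 0 1; 0 0.022 0 0 0 0 1; 0 0.026 0 0 0 0 1; 0 0.03 0 0 0 0 1",
)

```text
clock: 4.45
position: [0.532, 0.2587, 0.1777]
ee_rot: [0.001, -0.008, 1.0, -0.004]
contact_force: [-0.2, -8.3, 7.1]
width: 0.0094
gripper_force: 39.9
```

```bash
python3 - <<'E'
from h import *
c=eyes.camera_info('top')
B=plane(c,[[388.8,221.2],[361.2,222],[333.2,222]],.1); print(B, np.linalg.norm(np.diff(B,axis=0),axis=1))
u=np.array([-np.sin(YAW),np.cos(YAW)]); o=B[1,:2]; print('guard q est', manip.get_state()['position'][:2]@u-o@u)
E
```

```text
[[ 0.4933283  -0.07068737  0.1       ]
 [ 0.4914118   0.00141776  0.1       ]
 [ 0.49162834  0.07461712  0.1       ]] [0.07213059 0.07319968]
guard q est 0.25665308123570896
```

Call:
servo_tool(
  series="0 0.003 0 0 0 0 1; 0 0.006 0 0 0 0 1; 0 0.009 0 0 0 0 1; 0 0.009 0 0 0 0 1",
)

```text
clock: 4.85
position: [0.5319, 0.2651, 0.1776]
ee_rot: [0.001, -0.008, 1.0, -0.007]
contact_force: [-0.2, -17.3, 8.6]
width: 0.0094
gripper_force: 40.4
```

Call:
servo_tool(
  series="0 0.003 0 0 0 0 1; 0 0.004 0 0 0 0 1; 0 0.004 0 0 0 0 1",
)

```text
clock: 5.15
position: [0.5318, 0.2651, 0.1776]
ee_rot: [0.0, -0.008, 1.0, -0.011]
contact_force: [-0.2, -25.4, 10.7]
width: 0.0094
gripper_force: 40.7
```

Position is stuck at y=0.265 under 25 N. The bolt 3 to guard-end distance works out at 65 mm, so the guard is parked. I'll unload, release and rise.

Call:
servo_tool(
  series="0 -0.005 0 0 0 0 1; 0 -0.01 0 0 0 0 1; 0 -0.01 0 0 0 0 0.6; 0 -0.01 0 0 0 0 0.4; 0 -0.01 0 0 0 0 0.4",
)

```text
clock: 5.65
position: [0.531, 0.2665, 0.176]
ee_rot: [-0.0, -0.007, 1.0, -0.0]
contact_force: [0.1, 1.3, -1.3]
width: 0.051
gripper_force: 0.0
```

Call:
servo_tool(
  series="0 0 0 0 0 0 0.4; 0 0 -0.03 0 0 0 0.4; 0 0 -0.06 0 0 0 0.4; 0 0 -0.07 0 0 0 0.4; 0 0 -0.07 0 0 0 0.4",
)

```text
clock: 6.15
position: [0.5319, 0.2668, 0.2477]
ee_rot: [0.002, -0.008, 1.0, 0.001]
contact_force: [-0.3, -0.4, 0.5]
width: 0.0514
gripper_force: 0.0
```

```bash
python3 - <<'E'
from h import *
print(tool([.4925,.0746,.25],-89.1)); print(tool([.4925,.0746,.25],90.9)); print(manip.get_state()['qpos'])
E
```

```text
(array([ 0.0423, -0.1916, -0.0027]), array([ 0.2 ,  0.09, 89.96]))
(array([ 0.0423, -0.1916, -0.0027]), array([-9.000e-02,  2.000e-01, -9.004e+01]))
[ 3.47976836e-01  2.96121712e-01  1.43514318e+00  6.42501555e-05
  1.40689259e+00 -1.23790007e+00]
```

Call:
servo_tool(
  series="0.008 -0.038 0 0 0 8.5 1; 0.016 -0.076 0 0 0 17 1; 0.025 -0.115 0 0 0 25.5 1; 0.034 -0.153 0 0 0 34 1; 0.042 -0.191 0 0 0 42 1",
)

```text
clock: 6.65
position: [0.4902, 0.0734, 0.2443]
ee_rot: [-0.002, 0.354, 0.935, -0.001]
contact_force: [0.1, -0.6, 0.7]
width: 0.0
gripper_force: 0.0
```

Call:
servo_tool(
  series="0 0 0 0 0 8.5 1; 0 0 0 0 0 17 1; 0 0 0 0 0 25.5 1; 0 0 0 0 0 34 1; 0 0 0 0 0 42 1",
)

```text
clock: 7.15
position: [0.4908, 0.0746, 0.2443]
ee_rot: [-0.001, 0.666, 0.746, -0.001]
contact_force: [0.2, 0.9, 0.1]
width: -0.0001
gripper_force: 0.0
```

Call:
servo_tool(
  series="0 0 0 0 0 6 1; 0 0 0 0 0 6 1; 0 0 0 0 0 6 1",
)

```text
clock: 7.45
position: [0.4912, 0.0747, 0.245]
ee_rot: [-0.001, 0.701, 0.713, -0.001]
contact_force: [0.5, 0.6, 0.3]
width: 0.0001
gripper_force: 0.0
```

```bash
python3 - <<'E'
from h import *
print(tool([.4925,.0746,.25],-89.1)); s=manip.get_state(); print(s['qpos'],s['width'],s['contact_force'])
c=eyes.camera_info('wrist'); w=eyes.get_image('wrist')[:,:,::-1]; cv2.imwrite('pics/w3.png',w); cv2.imwrite('pics/t3.png',eyes.get_image('top')[:,:,::-1])
print(proj(c,[[.4925,.0746,.1],[.4925,0.0,.1],[.4925,-.0746,.1],[.528,.074,.139],[.529,-.001,.139],[.530,-.0746,.139]]))
E
```

```text
(array([-0.0001,  0.0012, -0.005 ]), array([-0.14, -0.01,  0.08]))
[ 1.07738189e-02  1.51077861e-01  1.63719934e+00  8.99558702e-05
  1.35577705e+00 -6.28253400e-03] 7.631306518675839e-05 [0.52576417 0.56476279 0.25662894]
[[323.64269254 190.13930316]
 [322.02694576 269.55729398]
 [320.63247506 337.16412649]
 [372.06369796 205.76083726]
 [367.32031946 294.23353431]
 [363.06947146 366.16017657]]
```

View pics/w3.png

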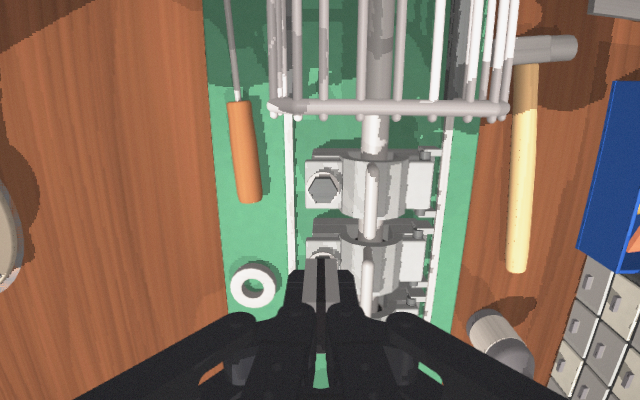

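The wrist view shows bolt head 3 at (323,187) and bail 3 centred near (372,200). Head 2 is just visible at (322,258).

```bash
python3 - <<'E'
from h import *
s=manip.get_state();c=eyes.camera_info('wrist')
b=plane(c,[[323,187]],.1)[0]; print(b, plane(c,[[372,200]],.139))
print(tool([b[0],b[1],.11],-89.1))
im=cv2.imread('pics/w3.png'); print(im.shape)
print('top-based guard near end', plane(eyes.camera_info('top'),[[0,0]],.16)[0,:1])
E
```

```text
[0.49241209 0.07716308 0.1       ] [[0.52822933 0.07822544 0.139     ]]
(array([0.0024, 0.001 , 0.1356]), array([-0.07, -0.01,  0.03]))
(400, 640, 3)
top-based guard near end [1.0846717]
```

Call:
servo_tool(
  series="0.002 0.001 0.03 0 0 0 1; 0.0025 0.001 0.07 0 0 0 1; 0.0025 0.001 0.11 0 0 0 1; 0.0025 0.001 0.128 0 0 0 1; 0.0025 0.001 0.137 0 0 0 1",
)

```text
clock: 8.05
position: [0.4914, 0.0772, 0.1071]
ee_rot: [-0.001, 0.702, 0.713, -0.001]
contact_force: [-0.1, 0.4, -0.4]
width: 0.0002
gripper_force: 0.0
```

Call:
servo_tool(
  series="0 0 0.002 0 0 0 1; 0 0 0.004 0 0 0 1; 0 0 0.006 0 0 0 1; 0 0 0.007 0 0 0 1; 0 0 0.007 0 0 0 1",
)

```text
clock: 8.55
position: [0.4933, 0.0772, 0.1029]
ee_rot: [0.0, 0.702, 0.712, 0.0]
contact_force: [1.0, 0.2, -0.4]
width: 0.0002
gripper_force: 0.0
```

Call:
servo_tool(
  series="0 0 0.002 0 0 0 1; 0 0 0.003 0 0 0 1; 0 0 0.003 0 0 0 1",
)

```text
clock: 8.85
position: [0.4932, 0.0772, 0.0994]
ee_rot: [0.0, 0.702, 0.712, 0.0]
contact_force: [0.4, -0.6, 2.2]
width: -0.0003
gripper_force: 0.8
```

Call:
servo_tool(
  series="0 0 0.002 0 0 0 1; 0 0 0.003 0 0 0 1; 0 0 0.003 0 0 0 1",
)

```text
clock: 9.15
position: [0.4932, 0.0772, 0.0964]
ee_rot: [0.0, 0.702, 0.712, 0.0]
contact_force: [-0.4, 1.0, 3.0]
width: -0.0002
gripper_force: 1.4
```

Call:
servo_tool(
  series="0 0 0.002 0 0 0 1; 0 0 0.003 0 0 0 1; 0 0 0.003 0 0 0 1",
)

```text
clock: 9.45
position: [0.4933, 0.0772, 0.0948]
ee_rot: [0.0, 0.702, 0.712, 0.0]
contact_force: [-3.2, -0.2, 12.8]
width: 0.0
gripper_force: 6.7
```

Bolt 3 is the loose one: it touched at 0.0994, was at 0.0964 under 3 N, and went hard at 0.0948. I'll rise and move over bail 3.

Call:
servo_tool(
  series="0 0 -0.02 0 0 0 1; 0 0 -0.06 0 0 0 1; 0 0 -0.1 0 0 0 0.7; 0 0.015 -0.105 0 0 0 0.4; 0.001 0.035 -0.105 0 0 0 0.4",
)

```text
clock: 9.95
position: [0.5285, 0.0787, 0.2003]
ee_rot: [0.001, 0.702, 0.712, 0.001]
contact_force: [0.1, 0.6, -0.2]
width: 0.043
gripper_force: 0.0
```

Call:
servo_tool(
  series="0 0 0 0 0 0 0.4; 0 0 0 0 0 0 0.4; 0 0 0 0 0 0 0.4",
)

```text
clock: 10.25
position: [0.5264, 0.0787, 0.1974]
ee_rot: [-0.001, 0.702, 0.712, -0.001]
contact_force: [0.3, 0.1, 0.2]
width: 0.0514
gripper_force: 0.0
```

```bash
python3 - <<'E'
from h import *
s=manip.get_state(); print(s['position'],s['contact_force'],s['width'],s['clock'])
print(tool([.5285,.078,.115],-89.1))
cw=eyes.camera_info('wrist');w=eyes.get_image('wrist')[:,:,::-1]; 
o=np.zeros((600,800,3),np.uint8); o[:200]=cv2.resize(cv2.imread('pics/t3.png')[180:260,200:520],(800,200),interpolation=cv2.INTER_CUBIC); o[200:,:640]=w
cv2.imwrite('pics/c4.png',o); print(proj(cw,[[.5282,.078,.134],[.5282,.078,.139]]))
E
```

```text
[0.52641744 0.07870484 0.19742252] [0.30361048 0.12416565 0.17917001] 0.051414437535301796 10.25
(array([-0.0007,  0.0023,  0.0824]), array([-0.16, -0.  , -0.05]))
[[325.40565837 225.78267411]
 [325.4919671  228.73868132]]
```

View pics/c4.png

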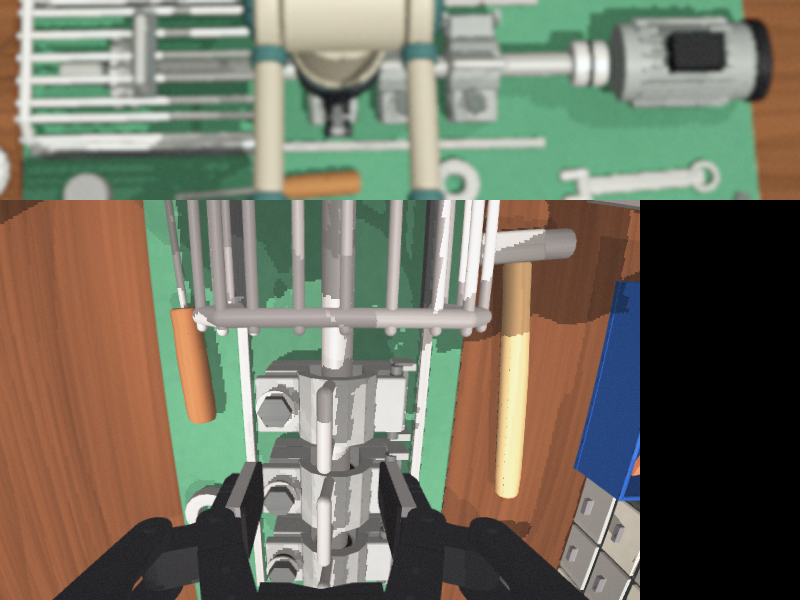

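Bail 3 is at col 324, rows 185–270 of the wrist picture, and the prediction was (325,227). The pads straddle it, so I'll descend and grip.

Call:
servo_tool(
  series="0 0.001 0.03 0 0 0 0.4; -0.001 0.002 0.06 0 0 0 0.4; -0.001 0.002 0.076 0 0 0 0.4; -0.001 0.002 0.081 0 0 0 0.7; -0.001 0.002 0.081 0 0 0 1",
  squeeze=45,
)

```text
clock: 10.8
position: [0.5291, 0.0777, 0.1168]
ee_rot: [-0.001, 0.702, 0.712, -0.001]
contact_force: [-0.1, 0.5, 0.2]
width: 0.0227
gripper_force: 0.0
```

Call:
servo_tool(
  series="0 0 0 0 0 0 1; 0 0 0 0 0 0 1; 0 0 0 0 0 0 1; 0 0 0 0 0 0 1; 0 0 0 0 0 0 1",
)

```text
clock: 11.3
position: [0.5285, 0.0778, 0.1178]
ee_rot: [-0.001, 0.702, 0.712, -0.001]
contact_force: [-5.5, -0.4, 2.5]
width: 0.0083
gripper_force: 44.0
```

```bash
python3 - <<'E'
import numpy as np
a0=np.arctan2(62,56)
for t in range(0,56,4):
    a=a0+np.radians(t); print(t,(np.array([56-83.52*np.cos(a),83.52*np.sin(a)-62])).round(1),end='; ')
E
```

```text
0 [ 0. -0.]; 4 [4.5 3.7]; 8 [9.2 7.2]; 12 [14.1 10.3]; 16 [19.3 13. ]; 20 [24.6 15.4]; 24 [30.1 17.4]; 28 [35.7 19. ]; 32 [41.4 20.2]; 36 [47.1 21. ]; 40 [53.  21.5]; 44 [58.8 21.5]; 48 [64.6 21.1]; 52 [70.4 20.3];
```

Call:
servo_tool(
  series="0 0.0045 -0.004 0 0 0 1; 0 0.009 -0.007 0 0 0 1; 0 0.014 -0.010 0 0 0 1; 0 0.019 -0.013 0 0 0 1; 0 0.0245 -0.0155 0 0 0 1",
)

```text
clock: 11.8
position: [0.5498, 0.0781, 0.1329]
ee_rot: [-0.003, 0.702, 0.712, -0.003]
contact_force: [-13.0, -1.0, 10.8]
width: 0.0085
gripper_force: 44.7
```

Call:
servo_tool(
  series="0 0.004 -0.005 0 0 0 1; 0 0.009 -0.007 0 0 0 1; 0 0.0145 -0.009 0 0 0 1; 0 0.020 -0.010 0 0 0 1; 0 0.0255 -0.0105 0 0 0 1",
)

```text
clock: 12.3
position: [0.5792, 0.0785, 0.1423]
ee_rot: [-0.001, 0.702, 0.712, -0.001]
contact_force: [-4.1, 0.3, -16.7]
width: 0.008
gripper_force: 43.6
```

Call:
servo_tool(
  series="0 0.005 0.001 0 0 0 1; 0 0.01 0.0015 0 0 0 1; 0 0.015 0.002 0 0 0 1; 0 0.02 0.003 0 0 0 1; 0 0.02 0.003 0 0 0 1",
)

```text
clock: 12.8
position: [0.6019, 0.0788, 0.1419]
ee_rot: [0.001, 0.702, 0.712, 0.001]
contact_force: [-2.7, -0.0, -3.2]
width: 0.0085
gripper_force: 44.4
```

```bash
python3 - <<'E'
from h import *
w=eyes.get_image('wrist')[:,:,::-1]; t=eyes.get_image('side')[:,:,::-1]
o=np.zeros((600,800,3),np.uint8); o[:400,:640]=w; o[400:,:400]=cv2.resize(t[150:290,230:510],(400,200)); 
t=eyes.get_image('top')[:,:,::-1]; o[400:,400:]=cv2.resize(t[150:280,200:460],(400,200)); cv2.imwrite('pics/c5.png',o)
E
```

```text
(no output)
```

View pics/c5.png

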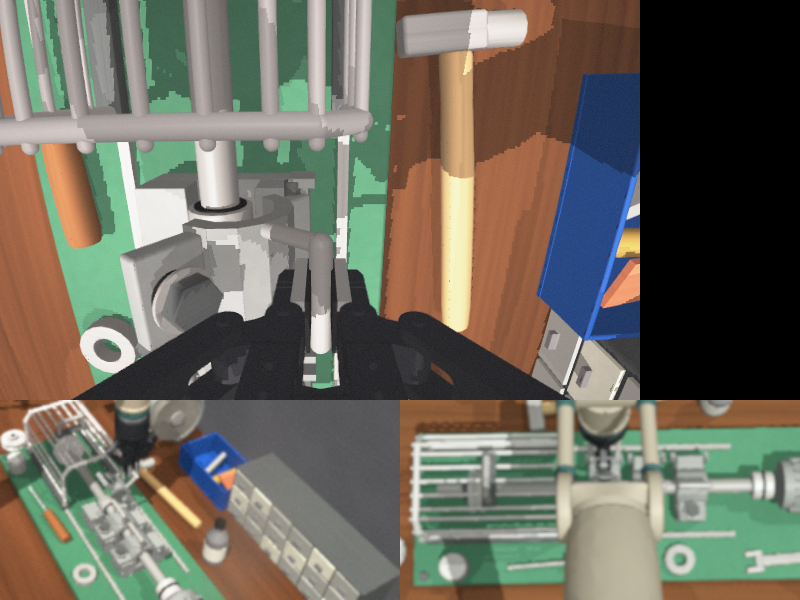

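The cap is tipped well back with the bail still between the pads. The bail has moved 73 mm back, which is about 54°. The guard is at the pulley end, and the hammer and apron things are undisturbed. I'll let it settle, check the guard by measurement, and hand in.

Call:
servo_tool(
  series="0 0 0 0 0 0 1; 0 0 0 0 0 0 1; 0 0 0 0 0 0 1; 0 0 0 0 0 0 1; 0 0 0 0 0 0 1",
)

```text
clock: 13.45
position: [0.6016, 0.0788, 0.1419]
ee_rot: [0.002, 0.702, 0.712, 0.002]
contact_force: [-1.3, 0.3, 6.7]
width: 0.0079
gripper_force: 45.3
```

```bash
python3 - <<'E'
from h import *
s=manip.get_state(); p=s['position']
print('handle',plane(eyes.camera_info('top'),[[258,199]],.1995))
print('guard near end',plane(eyes.camera_info('wrist'),[[208,128]],.161), 'pos',p,s['contact_force'],s['gripper_force'])
# angle from bar position, hinge 46 behind the shaft / 56 behind bail start
v=np.array([p[0]-.5285-.056, .134-.072+(p[2]-.1178)]); th=np.degrees(np.arctan2(v[1],-v[0])-np.arctan2(62,56)); print('cap deg',th,'radius',np.hypot(*v))
if th>49 and s['gripper_force']>30: print(manip.sign_off())
E
```

```text
handle [[0.53413333 0.25918717 0.1995    ]]
guard near end [[0.5604344 0.145551  0.161    ]] pos [0.60157988 0.07880968 0.14187253] [-1.33110878  0.31463394  6.6689161 ] 45.271809697151184
cap deg 53.31289798537884 radius 0.08775080042234527
the job is handed in; nothing more can be done
None
```

The job is handed in, though I haven't seen the judge's verdict: the guard is at its stop in the catch, bolt 3 was the one that gave (about 5 mm), and cap 3 is held open by its bail at about 53 degrees.

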